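Peel the formed tray off the case pan and hold it over the viewing light

ROBOT

A 7-joint arm with a two-finger parallel gripper is mounted at the origin on the work surface. World frame = base frame: x ahead of the robot, y to its left, z up, the work surface at z = 0. Lengths are in m, angles in rad, forces in N, time in s.
With the tool pointing down it reaches from about 0.4 to 0.85 m from the base axis. Payload 4.5 kg.
Tool frame: the origin (TCP) lies midway between the tips of the shut fingers; the grasp point (between the pads) lies 19 mm behind it (grip_depth is the z of the grasp point in the tool frame, in m); z points along the fingers, y is the direction in which the jaws open and shut (so a half turn about z gives the same grasp; the last joint's range is limited). The gripper opens to 85 mm and grips with 20 to 120 N. Pads are 22 mm wide; open, the fingers measure 114 mm over their backs; the gripper's body (76 mm by 85 mm) begins 54 mm behind the grasp point. The pads swing forward as they close: fully open they stand 13 mm farther back than shut.
Start: joints at [1.365, 0.689, -0.195, 1.565, 0.157, 0.902, -0.215], TCP at [0.148, -0.607, 0.205] pointing down, gripper open.
Joint ranges: [-3.01, 3.01], [-0.46, 2.08], [-1.47, 1.51], [0.13, 2.56], [-1, 4.14], [0.04, 2.09], [-2.66, 2.66]. Speed limits (rad/s): [2.57, 2.57, 3.14, 3.14, 3.14, 3.14, 3.14].

INTERFACE

Orientations are given as a 3x3 rotation matrix whose columns are the frame's x, y, z axes.
In Python, from station import sense, camera, hand_in, grip_depth gives the robot as it stands. The module is installed in compiled form; this text tells all that it offers.
- The arm moves only by the tool carry_out, never from a script. Its argument "moves" is a list of rows, each an object with "travel": the shift along the tool's x, y, z in mm, a list of three; "rotation": the turn, a rotation vector about the tool's x, y, z in degrees, a list of three. A call has exactly 8 rows; each row is the pose to reach, as a shift and turn from the pose commanded when the call began, along the tool's axes at that moment; what a row does not reach only later rows make up. A row lasts 1/8 s, in which the tool goes at most 62.5 mm and 10.7 degrees, less where a joint would pass 70% of its speed; a pose out of reach is approached as far as the arm can. A call with a gripper value outside its range is refused whole. "hand" is the opening, from 0 (shut) to 1 (fully open), set as the call begins (left out, the last holds). The fingers move at their own pace and stop on an object; "squeeze" is the grip in N (left out, the last holds). Time passes only in rows, so rows that repeat a pose let the fingers close, or fill a call up. It gives the time, the measured TCP pose, the force and the opening at its end, in the units of the state.
- sense(): the state, without advancing time (a new reading comes with each control period).
- camera(name): name is "side" or "top" or "wrist"; returns a dict with "frame" (480x640x3 uint8, red, green, blue), "mtx" (3x3 intrinsics, pixels), "extrinsics" (4x4, takes a point from camera to world coordinates). Camera axes: x right, y down, z forward; pixel columns grow to the right and rows downward; lengths in m; the calibration is good to about 2 mm. A picture is of the moment at which its call begins. There is no depth.
- hand_in(): hands the job in, once; it reports no verdict.
The state is a dict: "time": time; "joint_pos": joint angles; "qvel": joint speeds; "effort": joint torques, N m; "position": TCP position; "ee_rot": TCP orientation; "force": force on the tool from outside, world axes, zero at the start; "ft_torque": the same for the moment, N m; "grip_width": opening from 0.0 (shut) to 1.0 (fully open).
Only numpy, scipy, OpenCV 4.12 (cv2) and the standard library are available. Lean on these libraries where they do the work, as an engineer would, in place of code of your own. Each camera call takes 0.05 s, during which the arm holds its last target.

TASK

The white formed tray is stuck fast in the grey case pan. Peel it out by its upright corner tab: raise the tab corner first, tipping the tray clearly (about 10 degrees) while the opposite corner still rests on the pan's rim, and only then lift it away, leaving the pan and everything else on the bench where they stand. Finish while still holding the tray in the gripper, level, still, and centred about 15 cm above the flat viewing light panel so that it can be inspected; do not put it down.

Things in the scene. Friction and masses are not known exactly. Their poses are not given: they have to be found in the camera images.
- tray_tab (a point): Centre of the upright tab at one corner of the white tray: a plate 10 mm thick, 30 mm wide, 28 mm tall (14 mm above and below this point), standing on the flange. In the tray's axes it is 10 mm thick along (0.8, 0.6, 0), the way from the tab along the diagonal to the opposite corner, and 30 mm wide along (0.6, -0.8, 0). Both its faces are free: the open basin inside, nothing outside.
- tray_mid (a point): Centre of the tray, level with the flange's upper face. Rigid white plastic, about 90 g: a flange 200 mm (x) by 150 mm (y), 4 mm thick, round an open basin 160 x 110 mm reaching 24 mm below this point. z is the upward normal. From here, in the tray's axes, the tab's centre lies at (-84, -58, +14) mm and the corner opposite to the tab at (+100, +75, -4) mm.
- tray_far (a point): The tray's corner opposite to the tab, at the underside of its flange. It rests on the pan's rim at the start. Axes are the tray's.
- tray: The same tray; origin at the centre of the basin's underside, 24 mm below tray_mid; same axes.
- pan: Grey case pan under the tray: open box 190 (x) x 140 (y) x 50 mm, 1.2 kg, loose on the bench. Origin: centre of its underside. The tray's flange overhangs its rim by 5 mm, axes parallel to the pan's at the start. Four sprung rubber clips inside cling to the basin (4 to 8 N to pull it straight out, half of that at the tab when tipped) until it has risen about 14 mm past them.
- panel_top (a point): The centre of the upper face of the flat square viewing light panel, an opal plate in an aluminium frame, 180 x 180 mm, its top 15.5 mm above the bench, fixed. It lies on the other side of the bench (left or right) from the pan.
- articulator: Bystander: a hinged metal articulator holding two pink jaw casts, about 90 x 100 x 76 mm, origin at the centre of its underside. Not to be disturbed.
- cast: Bystander: a single stone-coloured jaw cast with white teeth, about 80 x 60 x 32 mm, origin at the centre of its underside. Not to be disturbed.
- bowl: Bystander: a grey mixing bowl, 100 mm across, 50 mm tall, origin at the centre of its underside. Not to be disturbed.
- bottle: Bystander: an amber bottle, 52 mm across, 110 mm tall, origin at the centre of its underside. Not to be disturbed.
- jar: Bystander: a squat clear jar with a cap, 64 mm across, 70 mm tall, origin at the centre of its underside. Not to be disturbed.
- spatula: Bystander: a mixing spatula 190 mm long lying on the bench along its own x, under 30 mm tall. Not to be disturbed.
- brush: Bystander: a bench brush 160 mm long lying on the bench along its own x, under 50 mm tall. Not to be disturbed.

How it is judged:
By the outcome, as a careful person would: the job done as asked, in the order asked, and still so for the second after the job is handed in, while the arm keeps its last pose, push and grip.
It also fails if it takes over 43 s, if anything falls off the work surface, if the arm or the gripper's body presses on something with over 40 N, if the wrist force passes 120 N, or if a joint passes its speed limit or range.

## Working session

There is one attempt and no reset: what is moved stays moved. The work goes in short steps, Python scripts to look and compute and a tool call to move; the robot and the scene stay as the last step left them, time stands still between calls to the robot, and variables do not carry over. Pictures are saved under pics/ and viewed, and the job is handed in when it is done.

Besides the shell and the picture viewer there is one more tool, called after "Request:" as name([rows], argument=value, ...), one row to a line, values as JSON. carry_out: Moves the arm, as the interface text tells. Its arguments: {"type":"object","properties":{"moves":{"type":"array","items":{"type":"object","properties":{"travel":{"type":"array","items":{"type":"number"}},"rotation":{"type":"array","items":{"type":"number"}}}}},"hand":{"type":"number"},"squeeze":{"type":"number"}},"required":["moves"]}

```bash
mkdir -p pics; cat > h.py <<'E'
import numpy as np, cv2
from station import sense, camera, hand_in, grip_depth
np.set_printoptions(precision=4,suppress=True)
def grab(n,tag):
    c=camera(n); cv2.imwrite(f'pics/{tag}.png',c['frame'][:,:,::-1]); np.savez(f'pics/{tag}.npz',**c); return c
def ray(c,u,v,z):
    K,E=c['mtx'],c['extrinsics']; d=E[:3,:3]@np.linalg.inv(K)@np.array([u,v,1.]); o=E[:3,3]
    return o+d*(z-o[2])/d[2]
def proj(c,p):
    K,E=c['mtx'],c['extrinsics']; q=K@(E[:3,:3].T@(np.array(p)-E[:3,3])); return q[:2]/q[2]
E
python3 - <<'E'
from h import *
for n in ['top','side','wrist']:
    c=grab(n,n+'0'); print(n,c['mtx'],c['extrinsics'])
s=sense();print(s,grip_depth)
E
```

```text
top [[523.479    0.     316.7544]
 [  0.     523.479  246.9592]
 [  0.       0.       1.    ]] [[-0.0067 -0.9936  0.1124  0.424 ]
 [-0.9999  0.0084  0.0148 -0.0014]
 [-0.0157 -0.1123 -0.9935  1.4492]
 [ 0.      0.      0.      1.    ]]
side [[613.7428   0.     316.7647]
 [  0.     613.7428 242.9547]
 [  0.       0.       1.    ]] [[-0.7721 -0.4651  0.4331 -0.1834]
 [-0.6352  0.5439 -0.5484  0.9368]
 [ 0.0195 -0.6985 -0.7154  1.3134]
 [ 0.      0.      0.      1.    ]]
wrist [[400.8576   0.     316.2398]
 [  0.     400.8576 233.8759]
 [  0.       0.       1.    ]] [[ 0.2373 -0.9374 -0.2549  0.2124]
 [-0.9714 -0.2293 -0.0611 -0.5917]
 [-0.0012  0.2621 -0.965   0.3721]
 [ 0.      0.      0.      1.    ]]
{'time': 0.15, 'joint_pos': array([ 1.3648,  0.6898, -0.1945,  1.5661,  0.1573,  0.9025, -0.2151]), 'qvel': array([-0.002 , -0.0016,  0.0007, -0.0049,  0.0006,  0.0007,  0.0008]), 'effort': array([ -0.0013, -53.9929,  -1.2683, -15.8717,   0.0093,   0.0064,
        -0.    ]), 'position': array([ 0.1483, -0.6066,  0.2043]), 'ee_rot': array([[ 0.9714,  0.2376, -0.0004],
       [ 0.2376, -0.9714,  0.0014],
       [-0.0001, -0.0015, -1.    ]]), 'force': array([-0.6847,  0.37  ,  0.1894]), 'ft_torque': array([ 0.0478,  0.0311, -0.0113]), 'grip_width': 0.9996182999988069} -0.0187
```

View pics/top0.png

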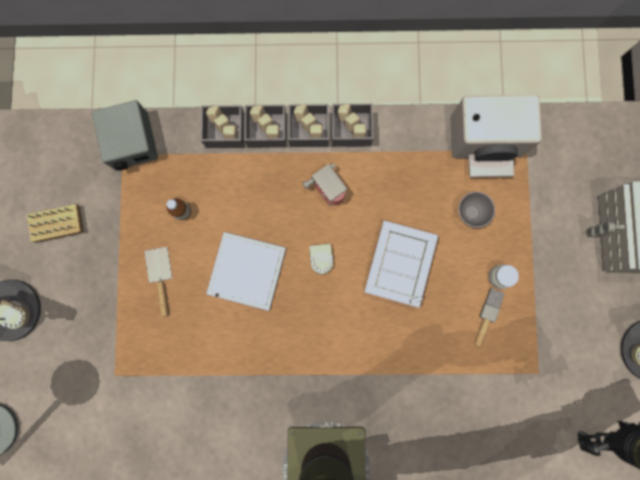

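View pics/side0.png

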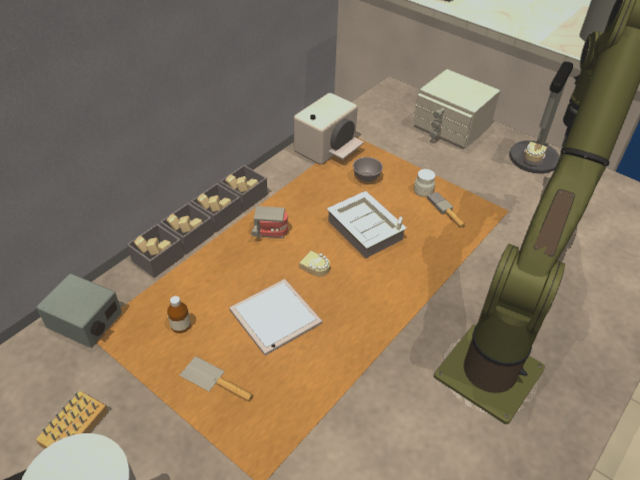

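View pics/wrist0.png

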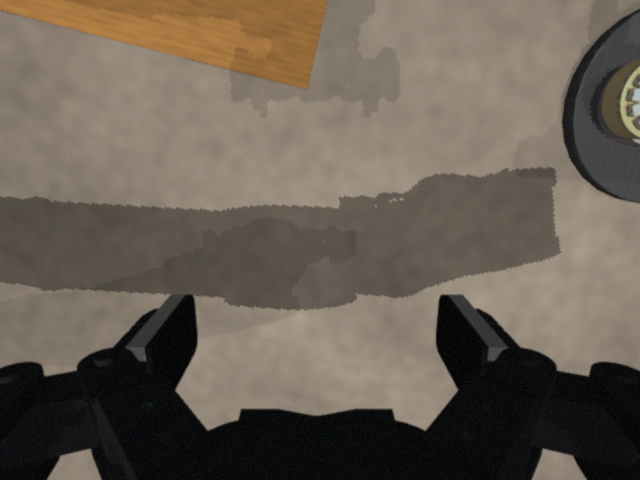

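```bash
python3 - <<'E'
import cv2,numpy as np
a=cv2.imread('pics/top0.png')[210:320,355:450]; b=cv2.imread('pics/side0.png')[180:265,315:415]
cv2.imwrite('pics/z1.png',np.hstack([cv2.resize(a,(400,463),interpolation=2),cv2.resize(b,(400,463),interpolation=2)]))
E
```

```text
(no output)
```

View pics/z1.png

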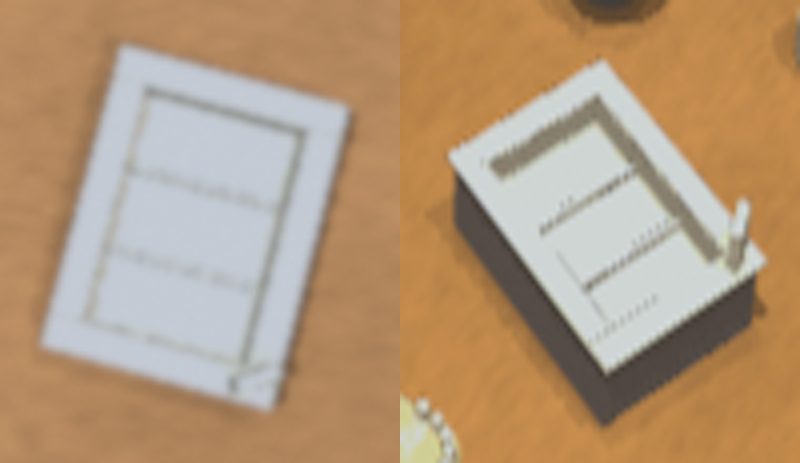

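```bash
cat >> h.py <<'E'
def quad(c,box,z,lo):
    x0,y0,x1,y1=box; im=c['frame'][y0:y1,x0:x1].astype(int)
    m=((im.min(2)>lo)&(im.max(2)-im.min(2)<45)).astype(np.uint8)
    m=cv2.morphologyEx(m,cv2.MORPH_CLOSE,np.ones((9,9)))
    ct=max(cv2.findContours(m,cv2.RETR_EXTERNAL,cv2.CHAIN_APPROX_NONE)[0],key=cv2.contourArea)
    h=cv2.convexHull(ct)[:,0,:]+[x0,y0]
    P=np.array([ray(c,u,v,z)[:2]*1000 for u,v in h],np.float32)
    return cv2.minAreaRect(P), cv2.boxPoints(cv2.minAreaRect(P))
E
python3 - <<'E'
from h import *
c=np.load('pics/top0.npz'); s=np.load('pics/side0.npz')
for lo in(130,150,170):
  print('top tray',*quad(c,(350,210,450,320),.054,lo)); print('top pan',*quad(c,(195,220,297,320),.0155,lo))
  print('side tray',*quad(s,(310,185,415,260),.054,lo)); print('side panel',*quad(s,(220,270,330,360),.0155,lo))
E
```

```text
top tray ((536.6318969726562, -204.98648071289062), (152.13027954101562, 202.75350952148438), 73.79633331298828) [[ 418.0561 -249.7406]
 [ 612.7554 -306.3195]
 [ 655.2077 -160.2324]
 [ 460.5084 -103.6535]]
top pan ((522.9680786132812, 216.1242218017578), (180.10824584960938, 180.58792114257812), 75.05033111572266) [[412.499  152.4113]
 [586.9745 105.825 ]
 [633.4371 279.8371]
 [458.9617 326.4234]]
side tray ((532.9737548828125, -212.89736938476562), (166.49110412597656, 201.5536346435547), 73.84679412841797) [[ 413.016  -264.8197]
 [ 606.6125 -320.8933]
 [ 652.9315 -160.975 ]
 [ 459.335  -104.9015]]
side panel ((519.90478515625, 217.0924530029297), (178.2855224609375, 179.2230224609375), 75.0697250366211) [[410.3515 154.047 ]
 [583.524  107.8713]
 [629.4581 280.1379]
 [456.2856 326.3136]]
top tray ((536.6298217773438, -204.85775756835938), (150.1369171142578, 200.87042236328125), 73.86380767822266) [[ 419.2882 -249.0557]
 [ 612.2451 -304.8819]
 [ 653.9714 -160.6598]
 [ 461.0145 -104.8336]]
top pan ((522.7909545898438, 216.264892578125), (177.86972045898438, 178.26589965820312), 75.07
[... 597 characters left out ...]
839111328125) [[ 421.073  -248.0607]
 [ 611.1619 -303.3284]
 [ 652.4313 -161.3854]
 [ 462.3424 -106.1177]]
top pan ((522.886962890625, 216.38961791992188), (175.4058837890625, 175.31887817382812), 75.03504943847656) [[415.5532 154.2974]
 [584.926  109.0251]
 [630.2207 278.4819]
 [460.8479 323.7542]]
side tray ((532.4756469726562, -213.75076293945312), (164.6237335205078, 197.92140197753906), 73.82156372070312) [[ 414.4994 -265.2296]
 [ 604.5828 -320.3763]
 [ 650.4519 -162.272 ]
 [ 460.3685 -107.1252]]
side panel ((520.2479858398438, 216.8045196533203), (173.9443359375, 173.99041748046875), 75.10787963867188) [[413.823  155.1114]
 [581.9694 110.3959]
 [626.673  278.4977]
 [458.5266 323.2132]]
```

```bash
cat >> h.py <<'E'
from scipy.spatial.transform import Rotation as Ro
D=np.array([np.cos(np.radians(20.67)),np.sin(np.radians(20.67)),0])
def down(y): y=np.array(y); z=np.array([0,0,-1.]); return np.column_stack([np.cross(y,z),y,z])
def delta(p,R,s=None):
    s=s or sense(); R0=s['ee_rot']; t=R0.T@(np.array(p)-s['position'])*1000
    r=np.degrees(Ro.from_matrix(R0.T@R).as_rotvec()); print('travel',t.round(1),'rot',r.round(2)); return t,r
E
python3 - <<'E'
from h import *
delta([.4387,-.2375,.16],down(D))
E
```

```text
travel [ 369.8 -289.4   44.7] rot [ -0.07  -0.07 -96.92]
```

Request:
carry_out([
  {"travel": [20,-16,0],"rotation": [0,0,-6]},
  {"travel": [50,-40,0],"rotation": [0,0,-14]},
  {"travel": [85,-66,0],"rotation": [0,0,-23]},
  {"travel": [120,-94,0],"rotation": [0,0,-32]},
  {"travel": [155,-121,0],"rotation": [0,0,-41]},
  {"travel": [190,-149,0],"rotation": [0,0,-50]},
  {"travel": [225,-176,5],"rotation": [0,0,-59]},
  {"travel": [260,-203,10],"rotation": [0,0,-68]},
], hand=0.5, squeeze=80)

```text
time: 1.15
position: [0.3535, -0.3471, 0.1949]
ee_rot: [[0.139, 0.99, 0.0], [0.99, -0.139, -0.0], [-0.0, 0.0, -1.0]]
force: [0.6, -0.6, -1.0]
grip_width: 0.5
```

```bash
python3 - <<'E'
from h import *
s=sense();print(s['time'],s['position'],s['ee_rot'],s['joint_pos'],s['force'],s['grip_width'])
delta([.4387,-.2375,.16],down(D))
E
```

```text
1.15 [ 0.3535 -0.3471  0.1949] [[ 0.1388  0.9903  0.0001]
 [ 0.9903 -0.1388 -0.0002]
 [-0.0002  0.0001 -1.    ]] [ 1.0082  0.5722 -0.5102  1.9506  0.4119  0.7218  0.1123] [ 0.5752 -0.6402 -0.987 ] 0.5001485130326425
travel [120.4  69.2  34.9] rot [  0.     0.01 -28.65]
```

Request:
carry_out([
  {"travel": [30,18,8],"rotation": [0,0,-8]},
  {"travel": [62,36,17],"rotation": [0,0,-16]},
  {"travel": [92,53,26],"rotation": [0,0,-23]},
  {"travel": [112,64,32],"rotation": [0,0,-27]},
  {"travel": [120,69,35],"rotation": [0,0,-28.7]},
  {"travel": [120,69,35],"rotation": [0,0,-28.7]},
  {"travel": [120,69,35],"rotation": [0,0,-28.7]},
  {"travel": [120,69,35],"rotation": [0,0,-28.7]},
])

```text
time: 2.15
position: [0.4377, -0.2404, 0.1601]
ee_rot: [[-0.347, 0.938, -0.0], [0.938, 0.347, -0.001], [-0.001, -0.001, -1.0]]
force: [-0.1, 0.3, 0.8]
grip_width: 0.5
```

```bash
python3 - <<'E'
from h import *
s=sense();print(s['time'],s['position'],s['ee_rot'],s['joint_pos'],s['force'],s['grip_width'])
c=grab('wrist','w1')
R=down(D);
T=np.array([.4387,-.2375,.068])
W=np.array([-D[1],D[0],0])
im=c['frame'][:,:,::-1].copy()
for a in(-5,5):
  for b in(-15,15):
    for z in(14,-14):
      u=proj(c,T+a/1e3*D+b/1e3*W+[0,0,z/1e3]);print(a,b,z,u)
      cv2.circle(im,tuple(int(x) for x in u),2,(0,0,255) if z>0 else (0,255,0),-1)
cv2.imwrite('pics/w1o.png',im)
E
```

```text
2.15 [ 0.4377 -0.2404  0.1601] [[-0.3472  0.9378 -0.0002]
 [ 0.9378  0.3472 -0.0008]
 [-0.0007 -0.0005 -1.    ]] [ 0.7761  0.6485 -0.5909  1.9742  0.5618  0.6857  0.1864] [-0.1361  0.2523  0.7869] 0.49985157209786807
-5 -15 14 [312.3622 250.942 ]
-5 -15 -14 [312.7811 238.9865]
-5 15 14 [311.9251 205.0522]
-5 15 -14 [312.3985 197.2338]
5 -15 14 [327.9113 250.851 ]
5 -15 -14 [326.8551 238.9029]
5 15 14 [327.9637 204.9529]
5 15 -14 [326.8724 197.1433]
```

View pics/w1o.png

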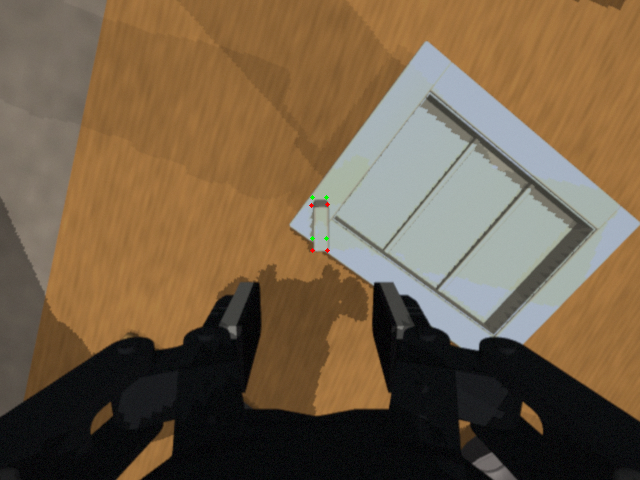

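```bash
python3 - <<'E'
from h import *
delta(np.array([.4387,-.2375,.0585])+.0007*D,down(D))
c=np.load('pics/w1.npz'); cv2.imwrite('pics/w1z.png',cv2.resize(cv2.imread('pics/w1o.png')[180:270,270:370],(600,540)))
E
```

```text
travel [  2.4   2.5 101.7] rot [-0.02  0.04 -0.34]
```

View pics/w1z.png

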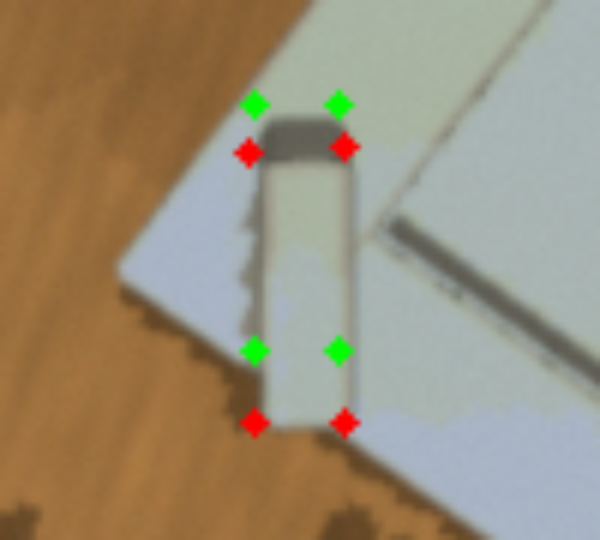

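Request:
carry_out([
  {"travel": [1,1.5,15],"rotation": [0,0,0]},
  {"travel": [1.7,2.8,40],"rotation": [0,0,-0.3]},
  {"travel": [1.7,2.8,65],"rotation": [0,0,-0.3]},
  {"travel": [1.7,2.8,85],"rotation": [0,0,-0.3]},
  {"travel": [1.7,2.8,96],"rotation": [0,0,-0.3]},
  {"travel": [1.7,2.8,101],"rotation": [0,0,-0.3]},
  {"travel": [1.7,2.8,101],"rotation": [0,0,-0.3]},
  {"travel": [1.7,2.8,101],"rotation": [0,0,-0.3]},
], hand=0.45)

```text
time: 3.2
position: [0.4408, -0.2369, 0.0595]
ee_rot: [[-0.354, 0.935, 0.001], [0.935, 0.354, -0.0], [-0.001, 0.001, -1.0]]
force: [0.8, 0.7, 0.2]
grip_width: 0.451
```

```bash
python3 - <<'E'
from h import *
c=grab('wrist','w2'); grab('side','s2')
im=np.hstack([cv2.resize(cv2.imread('pics/w2.png'),(400,300)),cv2.resize(cv2.imread('pics/s2.png')[170:270,310:443],(400,300))]);cv2.imwrite('pics/c2.png',im)
delta(np.array([.4387,-.2375,.0585])+.001*D,down(D))
E
```

```text
travel [ 0.2 -1.1  1. ] rot [0.05 0.05 0.06]
```

View pics/c2.png

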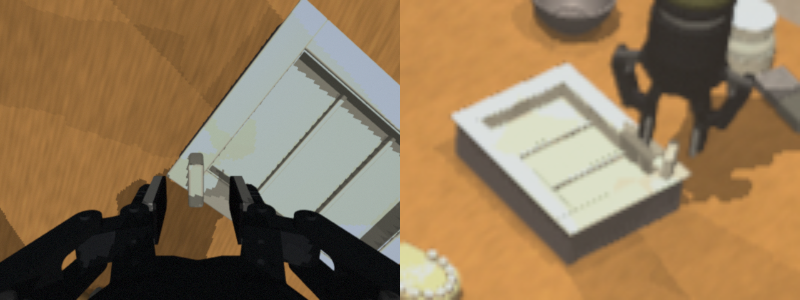

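Request:
carry_out([
  {"travel": [0,-0.4,0.5],"rotation": [0,0,0]},
  {"travel": [0,-0.4,0.5],"rotation": [0,0,0]},
  {"travel": [0,-0.4,0.5],"rotation": [0,0,0]},
  {"travel": [0,-0.4,0.5],"rotation": [0,0,0]},
  {"travel": [0,-0.4,0.5],"rotation": [0,0,0]},
  {"travel": [0,-0.4,0.5],"rotation": [0,0,0]},
  {"travel": [0,-0.4,0.5],"rotation": [0,0,0]},
  {"travel": [0,-0.4,0.5],"rotation": [0,0,0]},
], hand=0, squeeze=80)

```text
time: 4.3
position: [0.44, -0.2369, 0.0585]
ee_rot: [[-0.354, 0.935, 0.0], [0.935, 0.354, -0.0], [-0.0, -0.0, -1.0]]
force: [1.4, 1.0, -1.0]
grip_width: -0.001
```

```bash
python3 - <<'E'
from h import *
c=grab('wrist','w3'); t=grab('top','t3')
im=np.hstack([cv2.resize(cv2.imread('pics/w3.png'),(400,300)),cv2.resize(cv2.imread('pics/t3.png')[200:320,340:500],(400,300))]);cv2.imwrite('pics/c3.png',im)
s=sense(); p0=s['position']; R0=s['ee_rot'];print(s['time'],p0,R0,s['grip_width'])
# pivot: far rim corner
a=np.radians(-16.2);C=np.array([.5360,-.2053,.054])
Rt=np.array([[np.cos(a),-np.sin(a),0],[np.sin(a),np.cos(a),0],[0,0,1]])
P=C+Rt@[.096,.071,-.004]
ax=np.cross(-D,[0,0,1.])   # rotates -D toward +z
for th in (2,4,6,8,10,12,13):
    Q=Ro.from_rotvec(np.radians(th)*ax).as_matrix()
    print(th,end=' ');delta(P+Q@(p0-P),Q@R0,s)
E
```

```text
4.4 [ 0.44   -0.2369  0.0585] [[-0.3542  0.9352 -0.    ]
 [ 0.9352  0.3542 -0.0001]
 [-0.0001 -0.0001 -1.    ]] 0.004215983488684876
2 travel [-0.   0.4 -7.7] rot [ 2.  0. -0.]
4 travel [ -0.    1.1 -15.4] rot [ 4.  0. -0.]
6 travel [ -0.    2.1 -23. ] rot [ 6.    0.01 -0.  ]
8 travel [ -0.    3.3 -30.6] rot [ 8.    0.01 -0.  ]
10 travel [ -0.    4.8 -38.1] rot [10.    0.01 -0.  ]
12 travel [ -0.    6.6 -45.6] rot [12.    0.01 -0.  ]
13 travel [ -0.    7.6 -49.4] rot [13.    0.02 -0.  ]
```

View pics/c3.png

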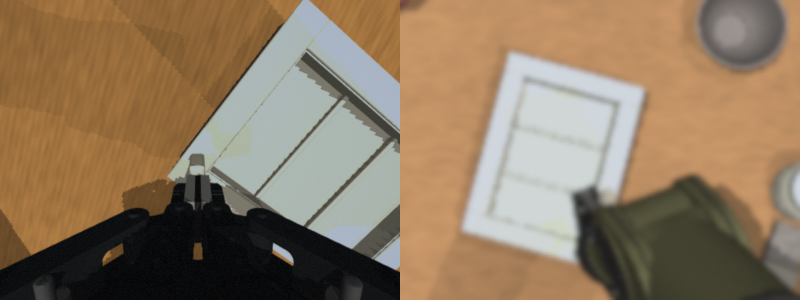

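```bash
python3 - <<'E'
from h import *
a=cv2.resize(cv2.imread('pics/w2.png')[220:400,220:420],(400,360),interpolation=2);b=cv2.resize(cv2.imread('pics/w3.png')[220:400,220:420],(400,360),interpolation=2)
c=dict(np.load('pics/w3.npz'));print(c['extrinsics'])
s=sense();p=s['position'];R=s['ee_rot']
for q in([0,0,0],[.011,0,0],[-.011,0,0],[0,0,-.019],[0.011,0,-.019],[0,0,-.03]): print(q,proj(c,p+R@q))
T=np.array([.4387,-.2375,.068])+.001*D
for w in(-15,15): print('tab',w,proj(c,T+w/1e3*np.array([-D[1],D[0],0])+[0,0,.014]))
cv2.imwrite('pics/c4.png',np.hstack([a,b]))
E
```

```text
[[ 0.9353  0.3417  0.0919  0.4166]
 [ 0.3538 -0.9026 -0.2451 -0.1757]
 [-0.0008  0.2617 -0.9651  0.2263]
 [ 0.      0.      0.      1.    ]]
[0, 0, 0] [317.0178 277.0646]
[0.011, 0, 0] [317.0224 253.6209]
[-0.011, 0, 0] [317.0134 299.7667]
[0, 0, -0.019] [317.0719 294.3865]
[0.011, 0, -0.019] [317.078  268.5358]
[0, 0, -0.03] [317.1092 306.3489]
tab -15 [316.0522 333.8702]
tab 15 [316.1153 262.9195]
```

View pics/c4.png

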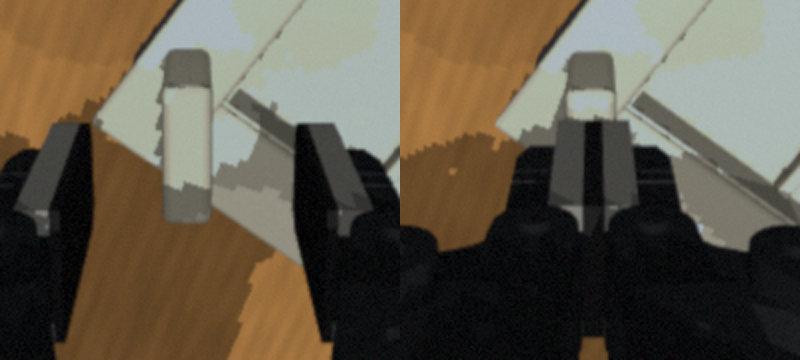

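```bash
python3 - <<'E'
from h import *
s=sense();p=s['position'];R=s['ee_rot']; print(s['time'],s['grip_width'])
c=grab('side','s4'); x0,y0=350,170
a=cv2.resize(c['frame'][y0:y0+90,x0:x0+120,::-1],(800,600),interpolation=2)
f=800/120
for q,col in(([0,0,0],(0,0,255)),([0,0,-.019],(0,255,0)),([.011,0,0],(255,0,0)),([-.011,0,0],(255,0,0))):
    u=(proj(c,p+R@q)-[x0,y0])*f; print(u); cv2.circle(a,tuple(int(v) for v in u),4,col,-1)
T=np.array([.4387,-.2375,.068])+.001*D;W=np.array([-D[1],D[0],0])
for w in(-15,15):
  for z in(-14,14):
    u=(proj(c,T+w/1e3*W+[0,0,z/1e3])-[x0,y0])*f; cv2.circle(a,tuple(int(v) for v in u),3,(255,255,0),-1)
cv2.imwrite('pics/s4z.png',a)
E
```

```text
4.4 0.004215983488684876
[320.1425 369.4314]
[325.0766 338.3431]
[314.3445 385.7576]
[325.8938 353.2368]
```

View pics/s4z.png

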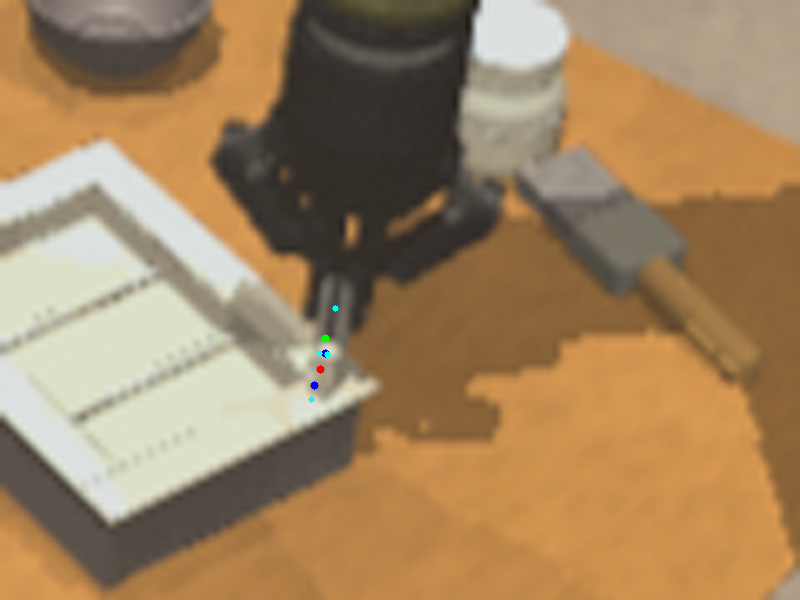

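Request:
carry_out([
  {"travel": [0,0,0],"rotation": [0,0,0]},
  {"travel": [0,0,0],"rotation": [0,0,0]},
  {"travel": [0,0,0],"rotation": [0,0,0]},
  {"travel": [0,0,2],"rotation": [0,0,0]},
  {"travel": [0,0,4],"rotation": [0,0,0]},
  {"travel": [0,0,6],"rotation": [0,0,0]},
  {"travel": [0,0,8],"rotation": [0,0,0]},
  {"travel": [0,0,10],"rotation": [0,0,0]},
], hand=0.4)

```text
time: 5.45
position: [0.44, -0.2369, 0.0483]
ee_rot: [[-0.354, 0.935, -0.0], [0.935, 0.354, -0.0], [-0.0, -0.0, -1.0]]
force: [0.7, -1.7, 0.3]
grip_width: 0.398
```

```bash
python3 - <<'E'
from h import *
s=sense();print(s['position'],s['force'])
a=cv2.resize(grab('wrist','w5')['frame'][220:400,220:420,::-1],(400,360),interpolation=2);b=cv2.resize(grab('side','s5')['frame'][190:244,370:430,::-1],(400,360),interpolation=2)
cv2.imwrite('pics/c5.png',np.hstack([a,b]))
E
```

```text
[ 0.44   -0.2369  0.0483] [ 0.7305 -1.6948  0.3371]
```

View pics/c5.png

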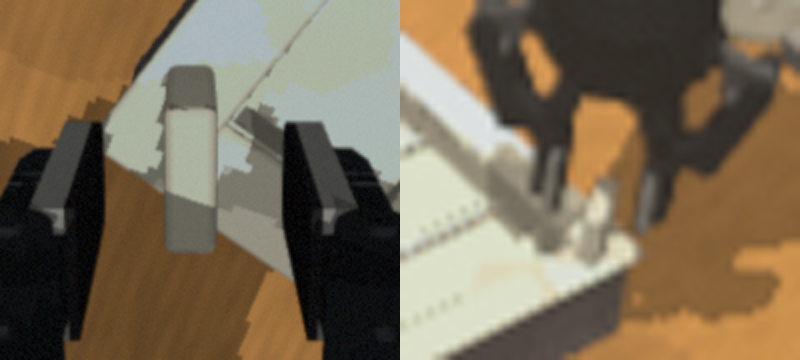

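Request:
carry_out([
  {"travel": [0,0,3],"rotation": [0,0,0]},
  {"travel": [0,0,6],"rotation": [0,0,0]},
  {"travel": [0,0,8],"rotation": [0,0,0]},
  {"travel": [0,0,8],"rotation": [0,0,0]},
  {"travel": [0,0,8],"rotation": [0,0,0]},
  {"travel": [0,0,8],"rotation": [0,0,0]},
  {"travel": [0,0,8],"rotation": [0,0,0]},
  {"travel": [0,0,8],"rotation": [0,0,0]},
], hand=0.3)

```text
time: 6.55
position: [0.44, -0.237, 0.0406]
ee_rot: [[-0.354, 0.935, 0.0], [0.935, 0.354, -0.0], [-0.0, 0.0, -1.0]]
force: [-0.8, 0.4, 0.2]
grip_width: 0.298
```

```bash
python3 - <<'E'
from h import *
s=sense();print(s['position'],s['force'])
a=cv2.resize(grab('wrist','w6')['frame'][220:400,220:420,::-1],(400,360),interpolation=2);b=cv2.resize(grab('side','s6')['frame'][190:244,370:430,::-1],(400,360),interpolation=2)
cv2.imwrite('pics/c6.png',np.hstack([a,b]))
E
```

```text
[ 0.44   -0.237   0.0406] [-0.823   0.4213  0.1969]
```

View pics/c6.png

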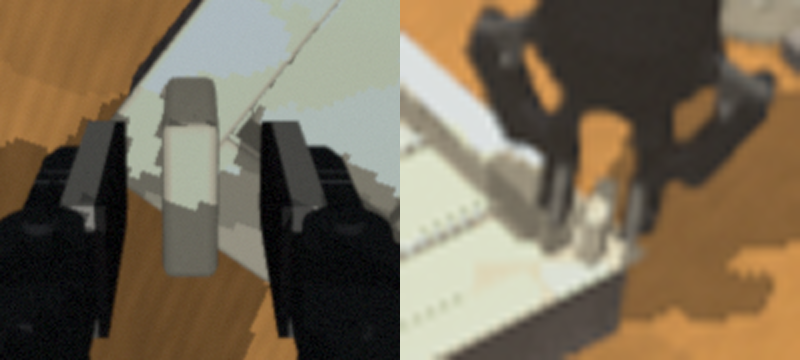

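Request:
carry_out([
  {"travel": [0,0,0],"rotation": [0,0,0]},
  {"travel": [0,0,0],"rotation": [0,0,0]},
  {"travel": [0,0,0],"rotation": [0,0,0]},
  {"travel": [0,0,0],"rotation": [0,0,0]},
  {"travel": [0,0,0],"rotation": [0,0,0]},
  {"travel": [0,0,0],"rotation": [0,0,0]},
  {"travel": [0,0,0],"rotation": [0,0,0]},
  {"travel": [0,0,0],"rotation": [0,0,0]},
], hand=0, squeeze=80)

```text
time: 7.65
position: [0.4399, -0.237, 0.0407]
ee_rot: [[-0.354, 0.935, -0.0], [0.935, 0.354, -0.0], [-0.0, -0.0, -1.0]]
force: [-0.1, 0.3, 5.4]
grip_width: 0.093
```

```bash
python3 - <<'E'
from h import *
s=sense();print(s['position'],s['force'],s['ft_torque'],s['grip_width'])
a=cv2.resize(grab('wrist','w7')['frame'][220:400,220:420,::-1],(400,360),interpolation=2);c=grab('side','s7');b=cv2.resize(c['frame'][190:244,370:430,::-1],(400,360),interpolation=2)
cv2.imwrite('pics/c7.png',np.hstack([a,b]))
print(quad(c,(310,185,415,260),.054,150))
p0=s['position'];R0=s['ee_rot']
a=np.radians(-16.2);C=np.array([.5360,-.2053,.054])
Rt=np.array([[np.cos(a),-np.sin(a),0],[np.sin(a),np.cos(a),0],[0,0,1]])
P=C+Rt@[.096,.071,-.004]
ax=np.cross(-D,[0,0,1.])
for th in (2,4,6,8,10,12,13):
    Q=Ro.from_rotvec(np.radians(th)*ax).as_matrix()
    print(th,end=' ');delta(P+Q@(p0-P),Q@R0,s)
E
```

```text
[ 0.4399 -0.237   0.0407] [-0.1032  0.2621  5.4456] [0.0499 0.2751 0.0212] 0.0932658525003612
(((535.8028564453125, -206.68800354003906), (153.0587615966797, 200.30368041992188), 73.85375213623047), array([[ 418.3194, -252.3474],
       [ 610.7222, -308.0499],
       [ 653.2863, -161.0286],
       [ 460.8835, -105.3261]], dtype=float32))
2 travel [-0.  -0.2 -7.7] rot [ 2.  0. -0.]
4 travel [ -0.   -0.1 -15.4] rot [ 4.    0.01 -0.  ]
6 travel [ -0.    0.2 -23.1] rot [ 6.    0.01 -0.  ]
8 travel [ -0.    0.9 -30.8] rot [ 8.    0.01 -0.  ]
10 travel [ -0.    1.7 -38.4] rot [10.    0.01 -0.  ]
12 travel [ -0.    2.9 -46. ] rot [12.    0.02 -0.  ]
13 travel [ -0.    3.6 -49.8] rot [13.    0.02 -0.  ]
```

View pics/c7.png

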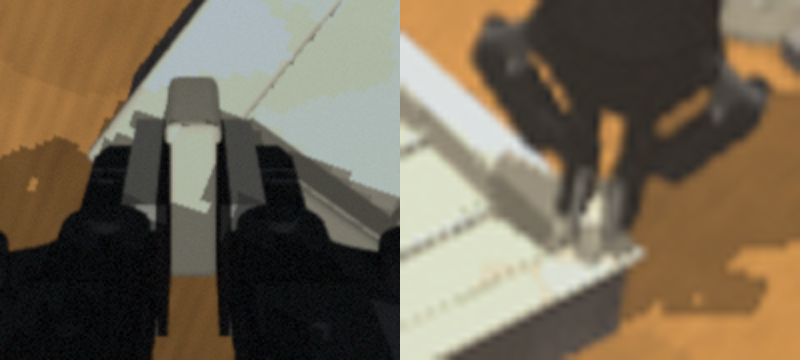

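Request:
carry_out([
  {"travel": [0,0,-2],"rotation": [0.5,0,0]},
  {"travel": [0,-0.1,-5],"rotation": [1.3,0,0]},
  {"travel": [0,-0.2,-8],"rotation": [2.1,0,0]},
  {"travel": [0,-0.1,-11.5],"rotation": [3,0,0]},
  {"travel": [0,-0.1,-15.4],"rotation": [4,0,0]},
  {"travel": [0,0,-19.3],"rotation": [5,0,0]},
  {"travel": [0,0.2,-23.1],"rotation": [6,0,0]},
  {"travel": [0,0.2,-23.1],"rotation": [6,0,0]},
])

```text
time: 8.75
position: [0.4406, -0.2369, 0.064]
ee_rot: [[-0.355, 0.93, -0.097], [0.935, 0.353, -0.038], [-0.001, -0.104, -0.995]]
force: [-0.6, -0.5, 0.6]
grip_width: 0.09
```

```bash
python3 - <<'E'
from h import *
s=sense();print(s['position'],s['force'],s['ft_torque'],s['grip_width'])
a=cv2.resize(grab('wrist','w8')['frame'][:,:,::-1],(400,300),interpolation=2);c=grab('side','s8');b=cv2.resize(c['frame'][170:260,310:430,::-1],(400,300),interpolation=2)
cv2.imwrite('pics/c8.png',np.hstack([a,b]))
E
```

```text
[ 0.4406 -0.2369  0.064 ] [-0.6451 -0.5352  0.5741] [-0.2606  0.0843  0.0945] 0.08998722906793369
```

View pics/c8.png

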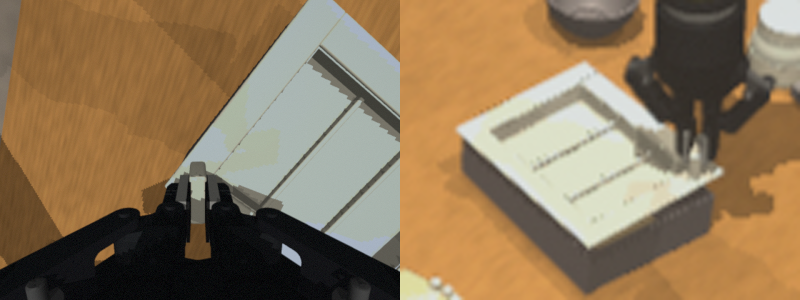

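```bash
python3 - <<'E'
from h import *
s=sense();p0=s['position'];R0=s['ee_rot']
a=np.radians(-16.2);C=np.array([.5360,-.2053,.054])
Rt=np.array([[np.cos(a),-np.sin(a),0],[np.sin(a),np.cos(a),0],[0,0,1]])
P=C+Rt@[.096,.071,-.004]
ax=np.cross(-D,[0,0,1.])
for th in (1,2,3,4,5,6):
    Q=Ro.from_rotvec(np.radians(th)*ax).as_matrix()
    print(th,end=' ');delta(P+Q@(p0-P),Q@R0,s)
E
```

```text
1 travel [-0.  -0.1 -3.8] rot [ 1.  0. -0.]
2 travel [-0.  -0.2 -7.7] rot [ 2.  0. -0.]
3 travel [ -0.   -0.2 -11.5] rot [ 3.  0. -0.]
4 travel [ -0.   -0.1 -15.4] rot [ 4.    0.01 -0.  ]
5 travel [ -0.    0.  -19.2] rot [ 5.    0.01 -0.  ]
6 travel [ -0.    0.3 -23.1] rot [ 6.    0.01 -0.01]
```

Request:
carry_out([
  {"travel": [0,-0.1,-3.8],"rotation": [1,0,0]},
  {"travel": [0,-0.2,-7.7],"rotation": [2,0,0]},
  {"travel": [0,-0.2,-11.5],"rotation": [3,0,0]},
  {"travel": [0,-0.1,-15.4],"rotation": [4,0,0]},
  {"travel": [0,0,-19.2],"rotation": [5,0,0]},
  {"travel": [0,0.3,-23.1],"rotation": [6,0,0]},
  {"travel": [0,0.3,-23.1],"rotation": [6,0,0]},
  {"travel": [0,0.3,-23.1],"rotation": [6,0,0]},
])

```text
time: 9.85
position: [0.4429, -0.2359, 0.0865]
ee_rot: [[-0.354, 0.915, -0.194], [0.935, 0.346, -0.074], [-0.0, -0.207, -0.978]]
force: [1.4, -1.6, -0.8]
grip_width: 0.089
```

```bash
python3 - <<'E'
from h import *
s=sense();print(s['position'],s['ee_rot'],s['force'],s['ft_torque'],s['grip_width'])
a=cv2.resize(grab('wrist','w9')['frame'][:,:,::-1],(400,300),interpolation=2);c=grab('side','s9');b=cv2.resize(c['frame'][170:260,310:430,::-1],(400,300),interpolation=2)
cv2.imwrite('pics/c9.png',np.hstack([a,b]))
E
```

```text
[ 0.4429 -0.2359  0.0865] [[-0.3541  0.9149 -0.1939]
 [ 0.9352  0.3464 -0.0736]
 [-0.0002 -0.2074 -0.9783]] [ 1.3615 -1.5774 -0.8268] [-0.1826 -0.2448 -0.111 ] 0.08909510590713336
```

View pics/c9.png

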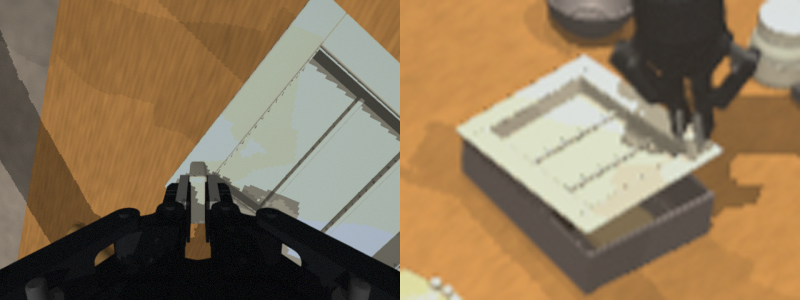

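Request:
carry_out([
  {"travel": [0,-0.6,-2.9],"rotation": [0,0,0]},
  {"travel": [0,-1.5,-6.8],"rotation": [0,0,0]},
  {"travel": [0,-2.5,-11.7],"rotation": [0,0,0]},
  {"travel": [0,-3.7,-17.6],"rotation": [0,0,0]},
  {"travel": [0,-5.2,-24.5],"rotation": [0,0,0]},
  {"travel": [0,-7.3,-34.2],"rotation": [0,0,0]},
  {"travel": [0,-8.9,-42.1],"rotation": [0,0,0]},
  {"travel": [0,-9.9,-47],"rotation": [0,0,0]},
], squeeze=115)

```text
time: 10.95
position: [0.443, -0.2359, 0.1352]
ee_rot: [[-0.354, 0.915, -0.194], [0.935, 0.346, -0.074], [-0.001, -0.207, -0.978]]
force: [0.0, -0.0, -1.0]
grip_width: 0.072
```

```bash
python3 - <<'E'
from h import *
s=sense();print(s['position'],s['ee_rot'],s['force'],s['ft_torque'],s['grip_width'])
a=cv2.resize(grab('wrist','w10')['frame'][:,:,::-1],(400,300),interpolation=2);c=grab('side','s10');b=cv2.resize(c['frame'][140:260,290:450,::-1],(400,300),interpolation=2)
cv2.imwrite('pics/c10.png',np.hstack([a,b]))
E
```

```text
[ 0.443  -0.2359  0.1352] [[-0.3541  0.9149 -0.1938]
 [ 0.9352  0.3463 -0.0739]
 [-0.0005 -0.2074 -0.9783]] [ 0.0321 -0.0138 -1.036 ] [ 0.0503 -0.1167 -0.0099] 0.07232512594482302
```

View pics/c10.png

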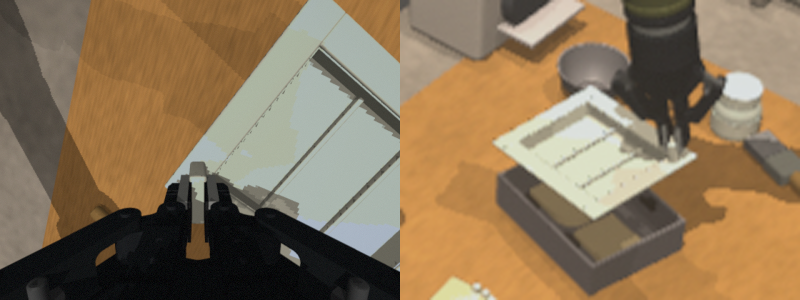

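```bash
python3 - <<'E'
from h import *
delta([.4410,-.16,.18],down(D)); delta([.443,-.236,.16],down(D)) 
E
```

```text
travel [ 71.8  15.  -49.1] rot [-11.95   0.05   0.06]
travel [ -0.   -5.3 -24.3] rot [-11.95   0.05   0.06]
```

Request:
carry_out([
  {"travel": [0,-2,-10],"rotation": [-1.5,0,0]},
  {"travel": [0,-5,-24],"rotation": [-3.5,0,0]},
  {"travel": [3,-6,-36],"rotation": [-6,0,0]},
  {"travel": [10,-4,-43],"rotation": [-8,0,0]},
  {"travel": [21,0,-47],"rotation": [-10,0,0]},
  {"travel": [36,5,-49],"rotation": [-11.5,0,0]},
  {"travel": [53,10,-49],"rotation": [-12,0,0]},
  {"travel": [72,15,-49],"rotation": [-12,0,0]},
])

```text
time: 12.05
position: [0.4401, -0.1587, 0.1795]
ee_rot: [[-0.354, 0.935, 0.0], [0.935, 0.354, 0.0], [0.0, 0.0, -1.0]]
force: [0.4, -0.2, -1.5]
grip_width: 0.081
```

```bash
python3 - <<'E'
from h import *
s=sense();print(s['position'],s['joint_pos'])
delta([.4254,.185,.164],down(D)) 
E
```

```text
[ 0.4401 -0.1587  0.1795] [ 0.6192  0.5775 -0.5771  2.0419  0.5046  0.6629  0.0711]
travel [326.6 107.8  15.6] rot [ 0.03 -0.01  0.05]
```

Request:
carry_out([
  {"travel": [22,7,0],"rotation": [0,0,0]},
  {"travel": [47,15,0],"rotation": [0,0,0]},
  {"travel": [74,24,0],"rotation": [0,0,0]},
  {"travel": [101,33,0],"rotation": [0,0,0]},
  {"travel": [128,42,0],"rotation": [0,0,0]},
  {"travel": [155,51,0],"rotation": [0,0,0]},
  {"travel": [180,59,0],"rotation": [0,0,0]},
  {"travel": [205,67,2],"rotation": [0,0,0]},
])

```text
time: 13.05
position: [0.4301, 0.0575, 0.1775]
ee_rot: [[-0.355, 0.935, 0.0], [0.935, 0.355, 0.001], [0.0, 0.001, -1.0]]
force: [0.3, 0.1, -0.5]
grip_width: 0.079
```

```bash
python3 - <<'E'
from h import *
s=sense();print(s['position'],s['joint_pos'])
delta([.4254,.185,.164],down(D)) 
E
```

```text
[0.4301 0.0575 0.1775] [ 0.1144  0.5362 -0.5341  2.1371  0.488   0.5868 -0.4091]
travel [120.9  40.8  13.6] rot [ 0.03 -0.03  0.12]
```

Request:
carry_out([
  {"travel": [22,7,2],"rotation": [0,0,0]},
  {"travel": [44,15,5],"rotation": [0,0,0]},
  {"travel": [66,22,8],"rotation": [0,0,0]},
  {"travel": [86,29,11],"rotation": [0,0,0]},
  {"travel": [103,35,13],"rotation": [0,0,0]},
  {"travel": [115,39,13.6],"rotation": [0,0,0]},
  {"travel": [121,40.8,13.6],"rotation": [0,0,0.1]},
  {"travel": [121,40.8,13.6],"rotation": [0,0,0.1]},
])

```text
time: 14.05
position: [0.4258, 0.1835, 0.1638]
ee_rot: [[-0.353, 0.936, 0.0], [0.936, 0.353, -0.0], [-0.0, 0.0, -1.0]]
force: [-0.4, -0.4, -1.4]
grip_width: 0.076
```

Request:
carry_out([
  {"travel": [0,0,0],"rotation": [0,0,0]},
  {"travel": [0,0,0],"rotation": [0,0,0]},
  {"travel": [0,0,0],"rotation": [0,0,0]},
  {"travel": [0,0,0],"rotation": [0,0,0]},
  {"travel": [0,0,0],"rotation": [0,0,0]},
  {"travel": [0,0,0],"rotation": [0,0,0]},
  {"travel": [0,0,0],"rotation": [0,0,0]},
  {"travel": [0,0,0],"rotation": [0,0,0]},
])

```text
time: 15.05
position: [0.4259, 0.1834, 0.1637]
ee_rot: [[-0.353, 0.936, 0.0], [0.936, 0.353, -0.0], [-0.0, 0.0, -1.0]]
force: [0.4, -0.2, -1.6]
grip_width: 0.079
```

```bash
python3 - <<'E'
from h import *
s=sense();print(s['time'],s['position'],s['force'],s['grip_width'])
delta([.4254,.185,.164],down(D))
for n in('top','side','wrist'): grab(n,n+'11')
a=cv2.imread('pics/top11.png')[130:340,100:540]; b=cv2.imread('pics/side11.png'); w=cv2.imread('pics/wrist11.png')
cv2.imwrite('pics/c11.png',np.vstack([cv2.resize(a,(640,300)),np.hstack([cv2.resize(b,(320,240)),cv2.resize(w,(320,240))])]))
cv2.imwrite('pics/c11b.png',cv2.resize(b[170:370,190:430],(720,600)))
E
```

```text
15.05 [0.4259 0.1834 0.1637] [ 0.397  -0.1753 -1.5634] 0.07888843803314669
travel [ 1.7  0.1 -0.3] rot [ 0.    0.   -0.03]
```

View pics/c11.png

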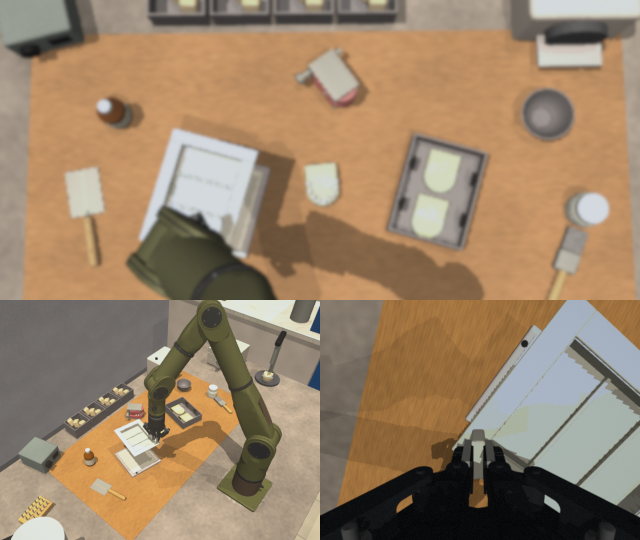

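View pics/c11b.png

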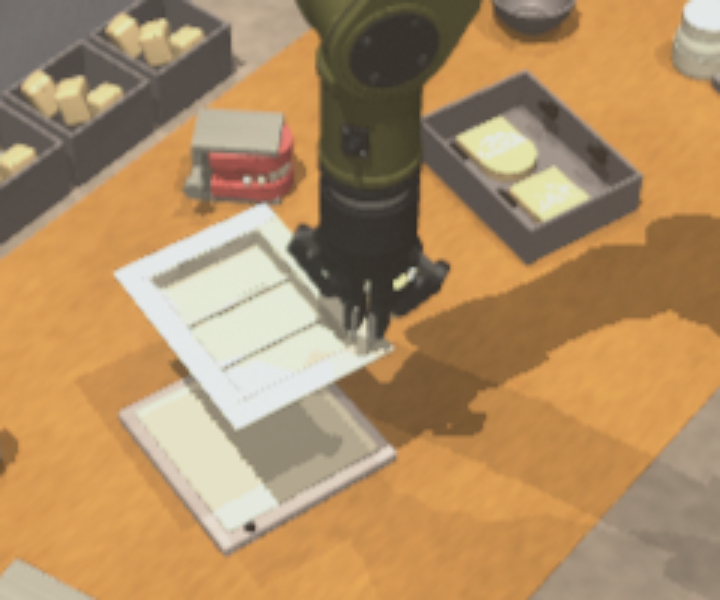

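```bash
python3 - <<'E'
from h import *
t=dict(np.load('pics/top11.npz'));s=dict(np.load('pics/side11.npz'))
def corners(c,guess):
    g=cv2.cvtColor(c['frame'],cv2.COLOR_RGB2GRAY); p=np.array(guess,np.float32).reshape(-1,1,2)
    return cv2.cornerSubPix(g,p,(4,4),(-1,-1),(3,40,.01))[:,0,:]
def Pm(c):
    E=np.linalg.inv(c['extrinsics']); return c['mtx']@E[:3]
ct=corners(t,[(218.3,221),(276.7,235),(197.6,298)]); cs=corners(s,[(228.5,261),(278.3,238.5),(269.3,312)])
print(ct,cs)
X=cv2.triangulatePoints(Pm(t),Pm(s),ct.T.astype(float),cs.T.astype(float)); X=(X[:3]/X[3]).T*1000; print(X)
fx,bx,c=X; print('lens',np.linalg.norm(fx-bx),np.linalg.norm(fx-c),'mid',(bx+c)/2)
n=np.cross(fx-c,fx-bx); n/=np.linalg.norm(n); print('n',n,np.degrees(np.arccos(abs(n[2]))))
for c_,pts in((t,ct),(s,cs)): print([ (ray(c_,*p,.177)*1000).round(1) for p in pts])
print('expected',[ (np.array([.5215,.2165])+np.array([[.9603,.279],[-.279,.9603]])@q)*1000 for q in ([.1,.075],[.1,-.075],[-.1,.075])])
E
```

```text
[[219.3459 219.2548]
 [276.9669 235.7807]
 [197.0705 298.9336]] [[227.2067 260.5585]
 [277.4977 237.2316]
 [265.4098 313.0642]]
[[638.7874 257.7806 174.0292]
 [596.6005 115.1968 175.6928]
 [449.0566 314.1453 172.0677]]
lens 148.70316464093688 197.93585421863455 mid [522.8286 214.671  173.8802]
n [-0.0063  0.0135  0.9999] 0.8558168663895168
[array([638.8, 257.6, 177. ]), array([596.4, 115.1, 177. ]), array([443.5, 309. , 177. ])]
[array([636.2, 259.4, 177. ]), array([595.7, 116.1, 177. ]), array([450.7, 319.1, 177. ])]
expected [array([638.455 , 260.6225]), array([596.605 , 116.5775]), array([446.395 , 316.4225])]
```

```bash
python3 - <<'E'
from h import *
c=dict(np.load('pics/top11.npz')); x0,y0,x1,y1=355,210,450,320
im=c['frame'][y0:y1,x0:x1].astype(int); m=((im.max(2)-im.min(2)<40)).astype(np.uint8)
m=cv2.morphologyEx(m,cv2.MORPH_CLOSE,np.ones((15,15)))
ct=max(cv2.findContours(m,cv2.RETR_EXTERNAL,cv2.CHAIN_APPROX_NONE)[0],key=cv2.contourArea)[:,0]+[x0,y0]
print(cv2.minAreaRect(np.array([ray(c,u,v,.05)[:2]*1000 for u,v in ct],np.float32)))
s=sense();print(s['qvel'])
E
```

```text
((535.7449951171875, -204.0970001220703), (143.73765563964844, 190.66494750976562), 73.91189575195312)
[ 0.0003  0.0018 -0.0012 -0.0011 -0.0011 -0.0006  0.0012]
```

The pan is where it was (535.7, -204.1 mm, yaw -16.1°, against 536, -205, -16.2° before). The tray is level, centred and still, so I'm handing in.

```bash
python3 -c "
from h import *
print(hand_in()); s=sense(); print(s['time'],s['position'],s['grip_width'])"
```

```text
the job is handed in; nothing more can be done
None
the job is handed in; nothing more can be done
```

I peeled the tray out by its corner tab and handed the job in at about 15 s of robot time. It was still in the gripper, level, over the light panel.

**What I did:** I gripped the tab at 80 N and tipped the tray about 12° with the opposite corner still on the pan's rim. I then raised the grip to 115 N, lifted the tray straight up, levelled it and carried it to the panel.

**Last checks:**
- **Tray position:** triangulating the tray's corners from two cameras put its centre at (523, 215, 174) mm, within about 2 mm of the panel's centre. Its flange is about 158 mm above the panel and its underside about 134 mm. I split the height this way because the task did not say which part should be at 15 cm.
- **Level and still:** the measured tilt was 0.9°, within what the corner measurement can resolve. The arm was at rest and the grip was steady.
- **Pan:** it is within about 1.5 mm and 0.1° of where it started, which is the limit of the measurement.
- **Bystanders:** none looked moved in the pictures. I judged that by eye and did not measure it.

**What went wrong:** the first grip closed on nothing. The fingertips stood about 20 mm higher than the stated tool point suggested. I opened the gripper, went 18 mm lower and gripped the tab. That second grip pressed on the tray with about 5 N, well under the limit.

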